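# Lock the lamp bracket onto its bench stud

## Task

Mount the lamp bracket that has the keyhole in its foot on the headed stud of the steel base plate: lower the keyhole's round hole over the stud's head until the foot lies flat on the base, slide the bracket so that the slot runs fully home under the head, lined up lengthwise with the base plate, and let go. Leave the other bracket, whose foot has only a round hole, where it is.

Things in the scene. Friction and masses are not known exactly. Their poses are not given: they have to be found in the camera images.
- keyhole_bracket: Bracket to mount: grey-painted metal, loose, 0.2-0.4 kg. Foot plate 6 mm thick, x -70 to 66, y -43 to 43 mm; keyhole through it (see the point). Upright socket block to grip across its 18 mm width (along y): x -59 to -25, centre x -42, y 0, top at z 60; small thumbscrew on its -x face. Origin on the underside, mid-width; x along the foot (starts within 20 degrees of away from the robot), z up.
- keyhole (a point): Centre of the keyhole's round hole, diameter 50 mm, at the foot's underside, 30 mm along the bracket's +x from its origin. A slot 22 mm wide runs from it towards the block and ends 43 mm from this point. The stud enters here; fully home, its axis is 38 mm from here towards the block: the bracket has moved 38 mm along its own +x. Axes as the bracket's.
- plain_bracket: The other bracket, loose, to be left alone: same grey foot, socket block, size, origin and axes as the keyhole bracket, but its foot has only a round hole of 50 mm, with no slot. The two may have swapped places.
- stud_base: Dark steel base plate fixed to the bench, 200 (x) x 110 (y) x 8 mm, with a steel headed stud upright at its centre: shank 10 mm across, z 8 to 22; round head 28 mm across, z 22 to 29 mm. Origin: centre of the underside, on the bench top, on the stud's axis; x along the plate, within 18 degrees of away from the robot. The bracket may go on either way round along x.
Not all that is in view belongs to the job. What is shaped like the keyhole_bracket but pink is not meant.

How it is judged:
By the outcome, as a careful person would: the job done as asked, in the order asked, and still so for the second after the job is handed in, with the robot touching nothing.
It also fails if it takes over 38 s, if anything falls off the work surface, if the arm or the gripper's body presses on something with over 40 N, if the wrist force passes 120 N, or if a joint passes its speed limit or range.

## Robot

A 6-joint arm with a two-finger parallel gripper is mounted at the origin on a cart in front of the work surface, level with it; the furniture and walls round the work are solid. World frame = base frame: x ahead of the robot, y to its left, z up, the work surface at z = 0. Lengths are in m, angles in rad, forces in N, time in s.
With the tool pointing down it reaches from about 0.35 to 0.975 m from the base axis. Payload 7.1 kg.
Tool frame: the origin (TCP) lies at the very end of the fingers, on their centre line; the grasp point (between the pads) lies 19 mm behind it; x points along the fingers, z is the direction in which the jaws open and shut, and the axes are right-handed (so a half turn about x gives the same grasp; the last joint's range is limited). The gripper opens to 88 mm and grips with 3 to 60 N. Pads are 20 mm wide; open, the fingers measure 115 mm over their backs; the gripper's body (75 mm by 178 mm) begins 61 mm behind the grasp point.
Start: joints at [1.183, 0.423, 1.63, -0, 1.089, -0.019], TCP at [0.225, 0.583, 0.223] pointing down, gripper open.
Joint ranges: [-3, 3], [-0.9, 2.11], [0.09, 2.58], [-1.31, 4.45], [0.11, 2.69], [-2.54, 2.54]. Speed limits (rad/s): [2.39, 2.39, 3.01, 3.14, 3.14, 3.14].

## Interface

Orientations are given as [roll, pitch, yaw] about the fixed x, y, z axes, in that order (R = Rz(yaw) Ry(pitch) Rx(roll)).
In Python, from plant import arm gives the robot as it stands. The module is installed in compiled form; this text tells all that it offers.
- The arm moves only by the shell command python3 -m inch 'ROWS' [OPENING]. ROWS is JSON, a list of rows, each a list of 6 numbers: the shift along the tool's x, y, z in mm, then the turn, a rotation vector about the tool's x, y, z in degrees. In form: [[tx, ty, tz, ax, ay, az], ...]. A call has 1 to 20 rows; each row is the pose to reach, as a shift and turn from the pose commanded when the call began, along the tool's axes at that moment; what a row does not reach only later rows make up. A row lasts 1/10 s, in which the tool goes at most 50 mm and 8.59 degrees, less where a joint would pass 70% of its speed; a pose out of reach is approached as far as the arm can. A call with a gripper value outside its range is refused whole. OPENING is the closure, from 0 (fully open) to 1 (shut), set as the call begins (- or left out, the last holds). The fingers move at their own pace and stop on an object; the grip force is fixed at half the most. Time passes only in rows, so rows that repeat a pose let the fingers close. It gives the time, the measured TCP pose, the force and the opening at its end, in the units of the state.
- arm.read_state(): the state, without advancing time (a new reading comes with each control period).
- arm.capture(name): name is "scene" or "top" or "wrist"; returns (picture, depth): 384x512x3 uint8, red, green, blue; 384x512 float32, m along the optical axis (not along the pixel's ray), 0 where there is no reading.
- arm.camera_model(name): a dict with "K" (3x3 intrinsics, pixels), "rvec" (rotation vector, rad) and "tvec" (3), from world to camera coordinates, as OpenCV has them; the wrist camera has in their place "mount" (4x4, takes a point from camera to tool coordinates, whose origin is the TCP and whose axes are the tool frame's). Camera axes: x right, y down, z forward; pixel columns grow to the right and rows downward; lengths in m; the calibration is good to about 2 mm. The wrist camera is an equidistant fisheye: a pixel r from the principal point sees the ray r / f radians off the axis. A picture is of the moment at which its call begins: read the wrist's pose just before it. camera_model takes no time and is no camera call.
- arm.job_done(): hands the job in, once; it reports no verdict.
The state is a dict: "t": time; "joint_pos": joint angles; "dq": joint speeds; "effort": joint torques, N m; "position": TCP position; "eef_rot": TCP orientation; "contact_force": force on the tool from outside, world axes, zero at the start; "torque": the same for the moment, N m; "width": opening from 0.0 (shut) to 1.0 (fully open).
Only numpy, scipy, OpenCV 4.12 (cv2) and the standard library are available. Lean on these libraries where they do the work, as an engineer would, in place of code of your own. Each camera call takes 0.05 s, during which the arm holds its last target.

## Working session

There is one attempt and no reset: what is moved stays moved. The work goes in short steps, Python scripts to look and compute and a shell command to move; the robot and the scene stay as the last step left them, time stands still between calls to the robot, and variables do not carry over. Pictures are saved under pics/ and viewed, and the job is handed in when it is done.

```bash
ls; mkdir -p pics
python3 - <<'E'
from plant import arm
import cv2,numpy as np
s=arm.read_state();print({k:np.round(v,3).tolist() for k,v in s.items()})
for n in ["scene","top"]:
    p,d=arm.capture(n);cv2.imwrite(f"pics/{n}0.png",p[:,:,::-1]);np.save(f"{n}0.npy",d)
    m=arm.camera_model(n);print(n,m)
print(arm.camera_model("wrist"))
E
```

```text
pics
{'t': 0.0, 'joint_pos': [1.183, 0.424, 1.631, -0.0, 1.089, -0.019], 'dq': [-0.0, 0.001, 0.001, 0.001, 0.002, 0.002], 'effort': [0.001, -54.463, -27.366, 0.065, 0.023, -0.0], 'position': [0.225, 0.583, 0.222], 'eef_rot': [3.135, 1.569, -1.947], 'contact_force': [-0.121, 0.243, 0.86], 'torque': [0.028, -0.026, 0.053], 'width': 0.999}
scene {'K': array([[491.37932539,   0.        , 261.38034714],
       [  0.        , 491.37932539, 183.51196371],
       [  0.        ,   0.        ,   1.        ]]), 'rvec': array([ 0.78920153, -2.54100213,  1.11991136]), 'tvec': array([0.57388694, 0.07402875, 1.27732429])}
top {'K': array([[388.35052685,   0.        , 255.26957854],
       [  0.        , 388.35052685, 186.16534284],
       [  0.        ,   0.        ,   1.        ]]), 'rvec': array([ 2.17326848, -2.17079463,  0.12428729]), 'tvec': array([0.27428771, 0.50678981, 0.96847138])}
{'K': array([[297.31863964,   0.        , 258.0339312 ],
       [  0.        , 297.31863964, 198.47400914],
       [  0.        ,   0.        ,   1.        ]]), 'mount': array([[-5.87789422e-04, -2.56802993e-01,  9.66463593e-01,
        -1.61303105e-01],
       [ 3.22479792e-05, -9.66463765e-01, -2.56803019e-01,
         7.01307553e-02],
       [ 9.99999827e-01, -1.19779600e-04,  5.76358555e-04,
        -9.34753433e-04],
       [ 0.00000000e+00,  0.00000000e+00,  0.00000000e+00,
         1.00000000e+00]])}
```

View pics/scene0.png

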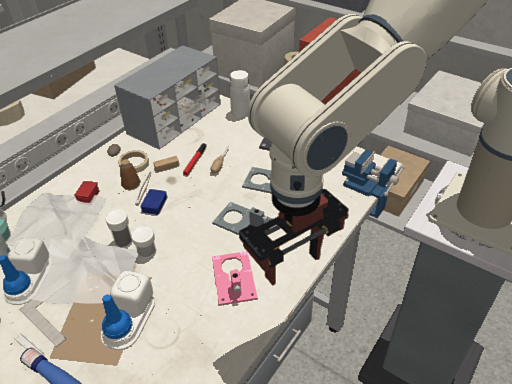

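View pics/top0.png

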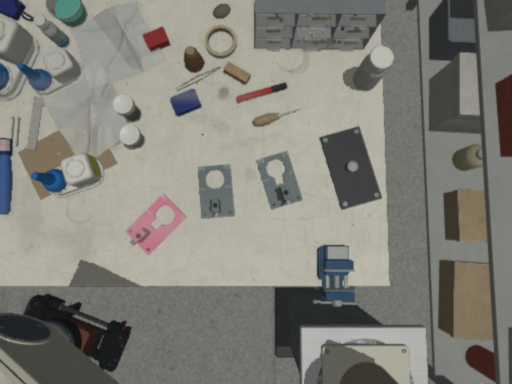

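The top view shows a plain bracket near (215,190), one with a keyhole near (279,180), a pink decoy and the base plate near (350,167). I'll enlarge it to check.

```bash
cat > h.py <<'E'
import numpy as np,cv2
from plant import arm
from scipy.spatial.transform import Rotation as R
def px2w(name,u,v,z):
    m=arm.camera_model(name);Rm=cv2.Rodrigues(m["rvec"])[0];t=m["tvec"]
    ray=np.linalg.inv(m["K"])@[u,v,1];o=-Rm.T@t;d=Rm.T@ray
    return o+d*(z-o[2])/d[2]
def w2px(name,P):
    m=arm.camera_model(name)
    return cv2.projectPoints(np.atleast_2d(np.float64(P)),m["rvec"],m["tvec"],m["K"],None)[0][:,0]
E
python3 - <<'E'
import cv2
p=cv2.imread("pics/top0.png")[115:225,190:390]
cv2.imwrite("pics/top0c.png",cv2.resize(p,None,fx=4,fy=4,interpolation=cv2.INTER_CUBIC))
E
```

```text
(no output)
```

View pics/top0c.png

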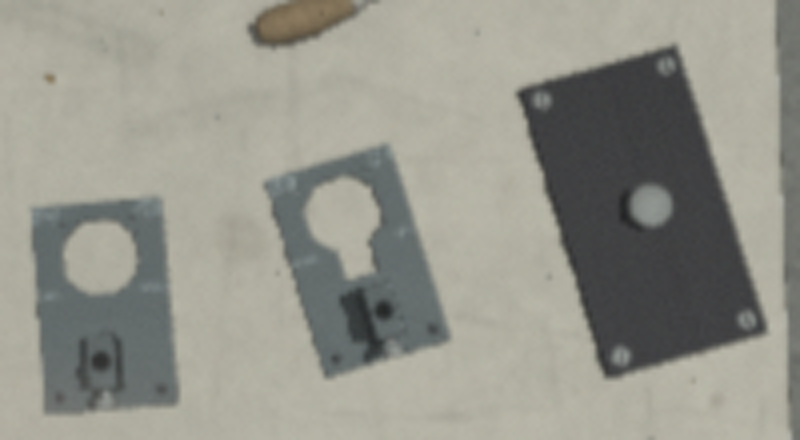

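Run:
```python
from h import *
def W(c,z): return px2w("top",(c[0]+.5)/4-.5+190,(c[1]+.5)/4-.5+115,z)
def fit(cs,z,loc):
    P=np.array([W(c,z)[:2] for c in cs]); L=np.array(loc)/1e3
    Pc=P.mean(0);Lc=L.mean(0);a=P-Pc;b=L-Lc
    th=np.arctan2((b[:,0]*a[:,1]-b[:,1]*a[:,0]).sum(),(a*b).sum())
    c,s=np.cos(th),np.sin(th);Rm=np.array([[c,-s],[s,c]]);o=Pc-Rm@Lc
    print("origin",o.round(4),"yaw deg",np.degrees(th).round(2),"res mm",((P-(o+L@Rm.T))*1e3).round(1).tolist());return o,th,Rm
# image: up=+x, left=+y
o,th,Rm=fit([(263,183),(388,145),(450,340),(326,378)],.006,[(66,43),(66,-43),(-70,-43),(-70,43)])
print("block",o+Rm@[-.042,0]," hole",o+Rm@[.03,0],"hole seen",W((342,213),.006),"block top seen",W((384,310),.06))
ob,tb,Rb=fit([(517,91),(677,46),(766,331),(606,378)],.008,[(100,55),(100,-55),(-100,-55),(-100,55)])
print("head",W((651,205),.029))
s=arm.read_state();print(s["position"],R.from_euler('xyz',s["eef_rot"]).as_matrix().round(3))
```

```text
origin [0.5272 0.2138] yaw deg 17.31 res mm [[-0.7, -0.0], [-0.8, -0.3], [0.4, 0.8], [1.2, -0.5]]
block [0.48705893 0.201293  ]  hole [0.55579868 0.22271369] hole seen [0.55683083 0.22262848 0.006     ] block top seen [0.48816351 0.20030092 0.06      ]
origin [0.5589 0.0264] yaw deg 15.92 res mm [[-1.7, -0.0], [-1.2, -1.1], [1.7, 0.9], [1.2, 0.2]]
head [0.55891827 0.02540938 0.029     ]
[0.22511238 0.58252968 0.22197524] [[-0.    -0.933  0.361]
 [-0.001  0.361  0.933]
 [-1.    -0.    -0.001]]
```

```bash
cat >> h.py <<'E'
def rows(x,y,z,az):
    "print shift/turn to TCP (m), pointing down, jaw axis azimuth az deg"
    s=arm.read_state();Rc=R.from_euler('xyz',s["eef_rot"]).as_matrix()
    a=np.radians(az);zt=np.array([np.cos(a),np.sin(a),0]);xt=np.array([0,0,-1.]);Rt=np.c_[xt,np.cross(zt,xt),zt]
    d=Rc.T@(np.array([x,y,z])-s["position"])*1e3
    rv=R.from_matrix(Rc.T@Rt).as_rotvec(degrees=True)
    print("t",round(s["t"],2),"move",d.round(1),rv.round(2),"force",s["contact_force"].round(1),"w",round(float(s["width"]),3))
E
python3 - <<'E'
from h import *
rows(.4876,.2008,.15,107.3)
# vise/obstacle height from top depth
d=np.load("top0.npy");m=arm.camera_model("top");Rm=cv2.Rodrigues(m["rvec"])[0]
for u,v in [(335,255),(335,275),(335,298),(320,275),(350,275),(375,65),(279,200)]:
    z=d[v,u];P=Rm.T@(np.linalg.inv(m["K"])@[u,v,1]*z-m["tvec"]);print(u,v,P.round(3))
E
```

```text
t 0.1 move [  72.3 -382.5 -261.3] [-3.843e+01 -7.000e-02 -3.000e-02] force [ 0.5  0.4 -0.1] w 1.001
335 255 [0.337 0.086 0.081]
335 275 [0.289 0.084 0.07 ]
335 298 [0.24  0.091 0.097]
320 275 [0.282 0.111 0.013]
350 275 [ 0.28   0.031 -0.   ]
375 65 [ 0.78  -0.004  0.142]
279 200 [0.472 0.213 0.005]
```

```bash
python3 -m inch '[[72,-382,-261,-38.4,0,0],[72,-382,-261,-38.4,0,0],[72,-382,-261,-38.4,0,0],[72,-382,-261,-38.4,0,0],[72,-382,-261,-38.4,0,0],[72,-382,-261,-38.4,0,0],[72,-382,-261,-38.4,0,0],[72,-382,-261,-38.4,0,0],[72,-382,-261,-38.4,0,0],[72,-382,-261,-38.4,0,0],[72,-382,-261,-38.4,0,0],[72,-382,-261,-38.4,0,0],[72,-382,-261,-38.4,0,0],[72,-382,-261,-38.4,0,0],[72,-382,-261,-38.4,0,0],[72,-382,-261,-38.4,0,0]]' 0
python3 - <<'E'
from h import *
rows(.4876,.2008,.022,107.3)
p,d=arm.capture("wrist");cv2.imwrite("pics/wrist1.png",p[:,:,::-1])
E
```

```text
t: 1.7
position: [0.4872, 0.2025, 0.1508]
eef_rot: [-1.45, 1.571, 0.423]
contact_force: [0.7, 0.3, -0.4]
width: 0.994
t 1.7 move [ 1.288e+02  1.000e-01 -1.800e+00] [0.05 0.   0.01] force [ 0.7  0.3 -0.4] w 0.994
```

View pics/wrist1.png

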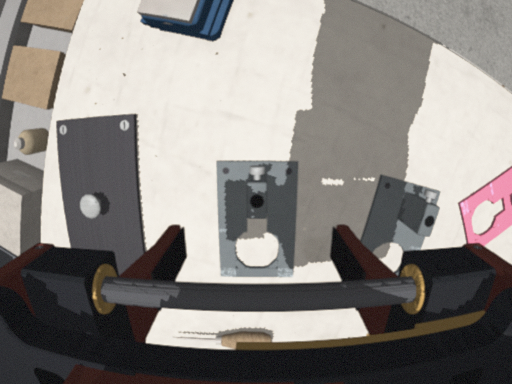

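The bracket is square to the jaws: its block is at (257,200) and the finger midline is at about 258. I'll descend and close.

```bash
python3 -m inch '[[40,0,-1,0,0,0],[80,0,-1,0,0,0],[105,0,-1,0,0,0],[118,0,-1,0,0,0],[126,0,-1,0,0,0],[128,0,-1,0,0,0],[128,0,-1,0,0,0],[128,0,-1,0,0,0]]' 0
python3 -m inch '[[0,0,0,0,0,0],[0,0,0,0,0,0],[0,0,0,0,0,0],[0,0,0,0,0,0],[0,0,0,0,0,0],[0,0,0,0,0,0],[0,0,0,0,0,0],[0,0,0,0,0,0],[0,0,0,0,0,0],[0,0,0,0,0,0],[0,0,0,0,0,0],[0,0,0,0,0,0]]' 1
```

```text
t: 2.55
position: [0.4886, 0.2011, 0.0237]
eef_rot: [-1.517, 1.569, 0.355]
contact_force: [0.3, 0.1, -0.2]
width: 0.998
t: 3.75
position: [0.4878, 0.2009, 0.0227]
eef_rot: [1.074, 1.571, 2.946]
contact_force: [-0.7, 0.3, -0.5]
width: 0.206
```

```bash
python3 -m inch '[[-10,0,0,0,0,0],[-30,0,0,0,0,0],[-50,0,0,0,0,0],[-70,0,0,0,0,0],[-70,0,0,0,0,0],[-70,0,0,0,0,0],[-70,0,0,0,0,0]]'
python3 - <<'E'
from h import *
b=np.radians(15.92);u=np.array([np.cos(b),np.sin(b)]);st=np.array([.5589,.0259])
t=st-.072*u;print(t);rows(t[0],t[1],.0927,105.92)
p,d=arm.capture("wrist");cv2.imwrite("pics/wrist2.png",p[:,:,::-1])
p,d=arm.capture("scene");cv2.imwrite("pics/scene2.png",cv2.resize(p[130:330,150:400,::-1],None,fx=3,fy=3))
E
```

```text
t: 4.45
position: [0.487, 0.2005, 0.0918]
eef_rot: [1.648, 1.569, -2.763]
contact_force: [-0.2, -0.0, -4.5]
width: 0.204
[0.48966152 0.00615077]
t 4.45 move [  -0.8   55.1 -186.4] [ 1.35 -0.01 -0.1 ] force [-0.2 -0.  -4.5] w 0.204
```

View pics/wrist2.png

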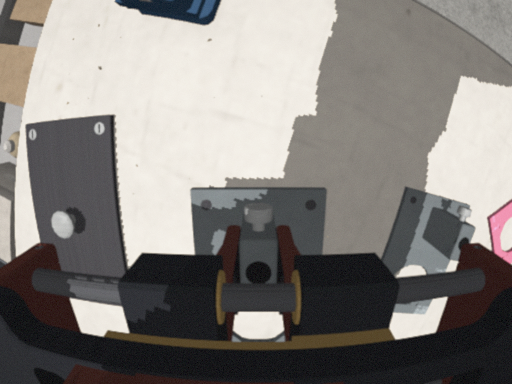

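View pics/scene2.png

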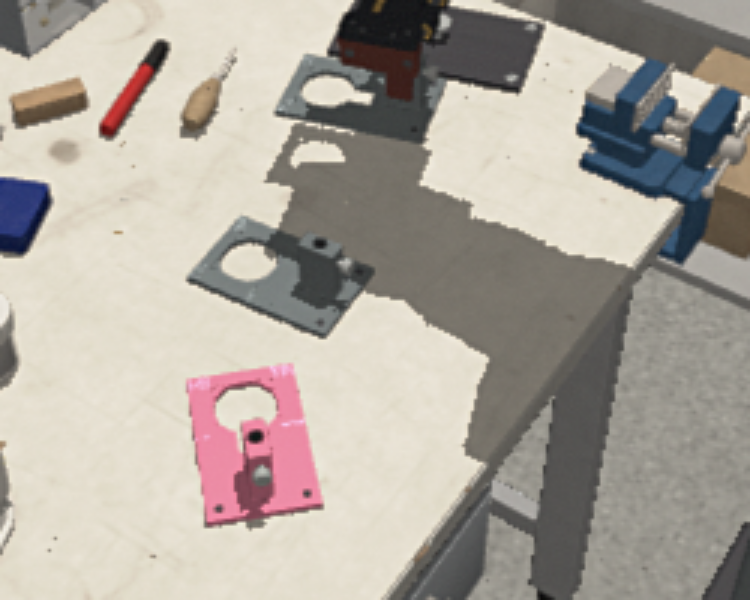

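The keyhole bracket is held level, and the plain one hasn't moved. I'll carry it to the stud.

```bash
python3 -m inch '[[0,8,-25,1.3,0,0],[0,16,-60,1.3,0,0],[0,29,-100,1.3,0,0],[0,40,-140,1.3,0,0],[0,50,-170,1.3,0,0],[0,54,-182,1.3,0,0],[0,55,-186,1.3,0,0],[0,55,-186,1.3,0,0],[0,55,-186,1.3,0,0],[0,55,-186,1.3,0,0]]'
python3 - <<'E'
from h import *
rows(.48966,.00615,.0927,105.92)
p,d=arm.capture("wrist");cv2.imwrite("pics/wrist3.png",p[:,:,::-1])
p,d=arm.capture("scene");cv2.imwrite("pics/scene3.png",cv2.resize(p[120:250,200:400,::-1],None,fx=4,fy=4))
p,d=arm.capture("top");cv2.imwrite("pics/top3.png",cv2.resize(p[100:240,260:420,::-1],None,fx=4,fy=4))
E
```

```text
t: 5.55
position: [0.4905, 0.008, 0.0926]
eef_rot: [0.534, 1.571, 2.385]
contact_force: [-0.1, 0.2, -4.2]
width: 0.206
t 5.55 move [-0.1  1.3 -1.6] [ 0.14  0.01 -0.  ] force [-0.1  0.2 -4.2] w 0.206
```

View pics/top3.png

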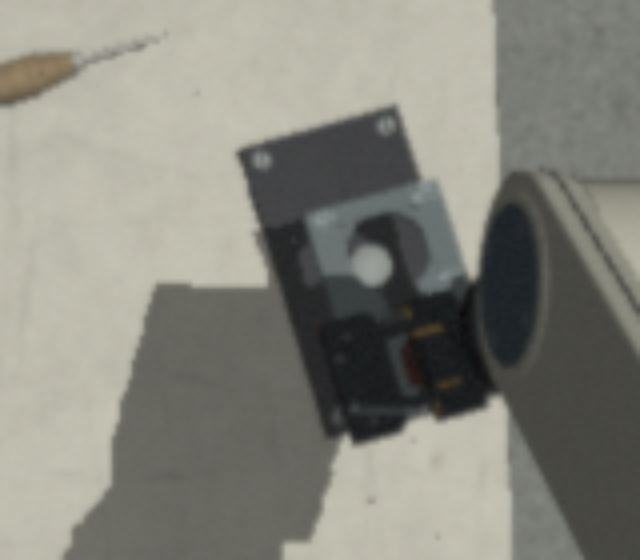

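View pics/scene3.png

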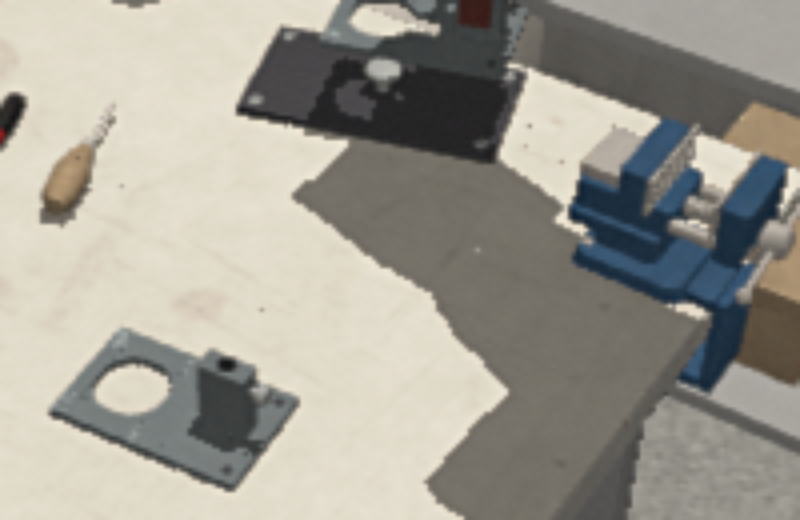

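View pics/wrist3.png

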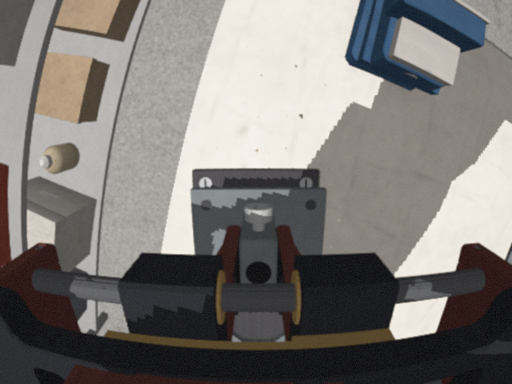

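Run:
```python
from h import *
def W(c,z): return px2w("top",(c[0]+.5)/4-.5+260,(c[1]+.5)/4-.5+100,z)
print("hole",W((388,256),.076),"head",W((371,266),.029),"front corners",W((307,216),.076),W((438,181),.076))
a=W((307,216),.076);c=W((438,181),.076);d=a-c;print(np.degrees(np.arctan2(-d[0],d[1])))
b=np.radians(15.92);u=np.array([np.cos(b),np.sin(b)]);print("hole from corners",(a+c)[:2]/2-.036*u)
```

```text
hole [0.55704434 0.02719164 0.076     ] head [0.55826879 0.02542599 0.029     ] front corners [0.5817635  0.07635072 0.076     ] [ 0.6038174 -0.0049112  0.076    ]
15.183927031948656
hole from corners [0.5581712  0.02584514]
```

```bash
python3 -m inch '[[10,0,-1,0,0,0],[25,0,-1,0,0,0],[40,0,-1,0,0,0],[48,0,-1,0,0,0],[53,0,-1,0,0,0],[57,0,-1,0,0,0],[59,0,-1,0,0,0],[60,0,-1,0,0,0],[60,0,-1,0,0,0],[60,0,-1,0,0,0]]'
python3 -m inch '[[0.5,0,0,0,0,0],[1,0,0,0,0,0],[1.5,0,0,0,0,0],[2,0,0,0,0,0],[2,0,0,0,0,0],[2,0,0,0,0,0]]'
python3 - <<'E'
from h import *
p,d=arm.capture("top");cv2.imwrite("pics/top4.png",cv2.resize(p[100:240,260:420,::-1],None,fx=4,fy=4))
p,d=arm.capture("scene");cv2.imwrite("pics/scene4.png",cv2.resize(p[120:200,230:350,::-1],None,fx=6,fy=6))
E
```

```text
t: 6.7
position: [0.491, 0.0059, 0.033]
eef_rot: [-1.88, 1.57, -0.03]
contact_force: [0.6, -0.2, -3.2]
width: 0.202
t: 7.3
position: [0.4907, 0.0059, 0.0307]
eef_rot: [1.484, 1.571, -2.95]
contact_force: [1.0, 0.6, -4.2]
width: 0.201
```

View pics/top4.png

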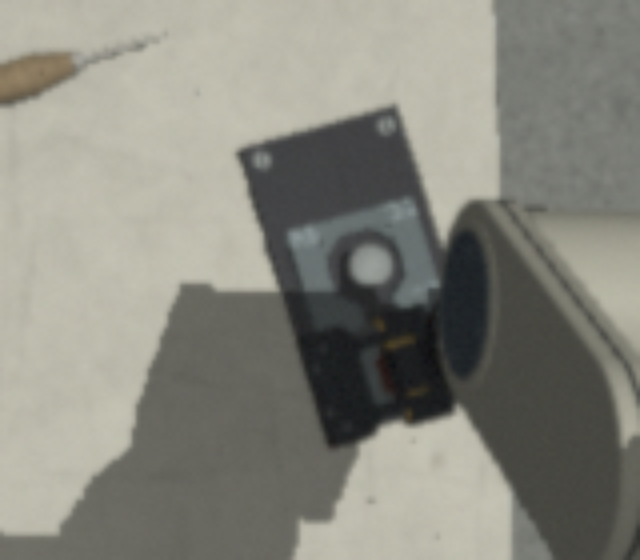

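View pics/scene4.png

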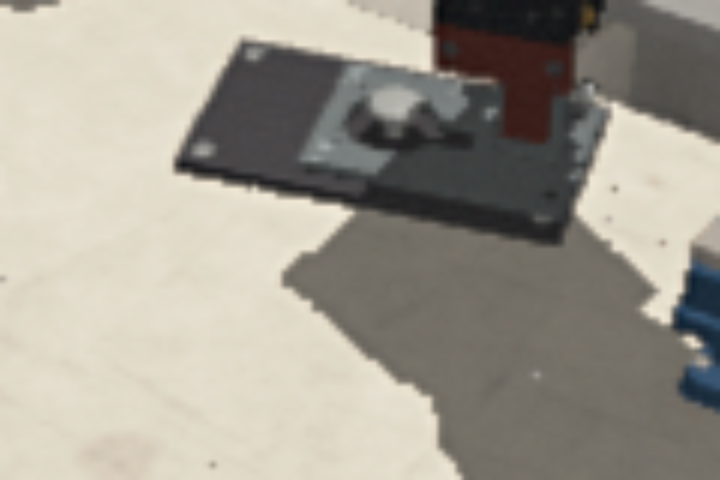

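The head is up through the hole and centred, at (371,264) in the top crop. The force reading still shows the full weight, so I'll lower to contact.

```bash
python3 -m inch '[[0.5,0,0,0,0,0],[1,0,0,0,0,0],[1,0,0,0,0,0],[1,0,0,0,0,0]]'; python3 -m inch '[[0.5,0,0,0,0,0],[0.5,0,0,0,0,0],[0.5,0,0,0,0,0]]'
```

```text
t: 7.8
position: [0.4908, 0.0059, 0.0306]
eef_rot: [-1.866, 1.571, -0.017]
contact_force: [-3.6, -0.3, 10.8]
width: 0.206
t: 8.1
position: [0.4908, 0.0059, 0.0306]
eef_rot: [-1.972, 1.57, -0.123]
contact_force: [-5.4, -0.1, 18.3]
width: 0.207
```

```bash
python3 -m inch '[[-1,0,0,0,0,0],[-1,-4,0,0,0,0],[-1,-8,0,0,0,0],[-1,-12,0,0,0,0],[-1,-16,0,0,0,0],[-1,-20,0,0,0,0],[-1,-24,0,0,0,0],[-1,-28,0,0,0,0],[-1,-31,0,0,0,0],[-1,-33,0,0,0,0],[-1,-33,0,0,0,0],[-1,-33,0,0,0,0]]'
python3 - <<'E'
from h import *
rows(.5589-.034*np.cos(np.radians(15.92)),.0259-.034*np.sin(np.radians(15.92)),.0306,105.92)
E
```

```text
t: 9.3
position: [0.5222, 0.015, 0.0306]
eef_rot: [1.453, 1.57, -2.981]
contact_force: [-3.7, -1.4, 8.3]
width: 0.205
t 9.3 move [ 0.  -4.3  0.4] [ 0.05  0.01 -0.05] force [-3.7 -1.4  8.3] w 0.205
```

```bash
python3 -m inch '[[0,-1,0,0,0,0],[0,-2,0,0,0,0],[0,-3,0,0,0,0],[0,-4,0,0,0,0],[0,-4,0,0,0,0],[0,-4,0,0,0,0]]'; python3 -m inch '[[0,-0.5,0,0,0,0],[0,-1,0,0,0,0],[0,-1.5,0,0,0,0],[0,-1.5,0,0,0,0]]'
python3 - <<'E'
from h import *
p,d=arm.capture("top");cv2.imwrite("pics/top5.png",cv2.resize(p[100:240,260:420,::-1],None,fx=4,fy=4))
E
```

```text
t: 9.9
position: [0.5257, 0.016, 0.0306]
eef_rot: [1.439, 1.569, -2.994]
contact_force: [-5.4, -2.2, 9.8]
width: 0.206
t: 10.3
position: [0.5265, 0.0162, 0.0306]
eef_rot: [1.46, 1.568, -2.974]
contact_force: [-7.7, -2.7, 11.6]
width: 0.199
```

View pics/top5.png

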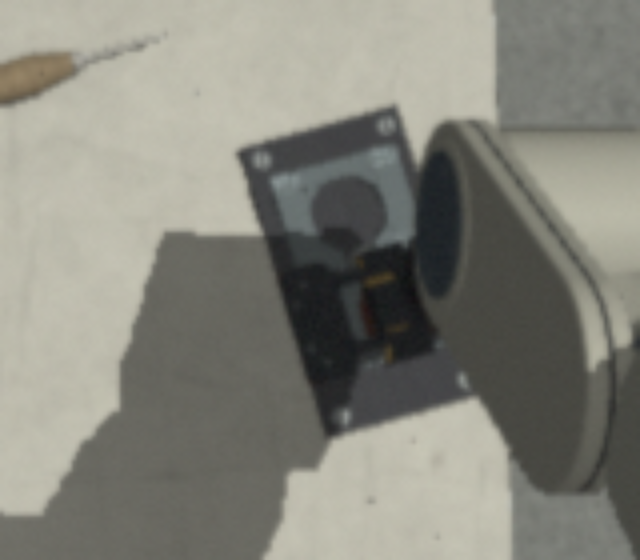

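```bash
python3 -m inch '[[0,-0.5,0,0,0,0],[0,-1,0,0,0,0],[0,-1,0,0,0,0],[0,-1,0,0,0,0]]'; python3 -m inch '[[0,-0.5,0,0,0,0],[0,-1,0,0,0,0],[0,-1,0,0,0,0],[0,-1,0,0,0,0]]'
```

```text
t: 10.75
position: [0.5266, 0.0163, 0.0306]
eef_rot: [1.45, 1.566, -2.983]
contact_force: [-10.1, -4.6, 15.3]
width: 0.206
t: 11.15
position: [0.5267, 0.0163, 0.0305]
eef_rot: [1.452, 1.565, -2.982]
contact_force: [-12.9, -6.0, 16.7]
width: 0.202
```

The position has stopped changing while the force keeps rising, so the slot has reached the shank. I'll ease off, release, lift and back away.

```bash
python3 -m inch '[[-0.5,1,0,0,0,0],[-1,2,0,0,0,0],[-1,2,0,0,0,0]]'
python3 -m inch '[[0,0,0,0,0,0],[0,0,0,0,0,0],[0,0,0,0,0,0],[0,0,0,0,0,0],[0,0,0,0,0,0],[0,0,0,0,0,0],[0,0,0,0,0,0],[0,0,0,0,0,0],[0,0,0,0,0,0],[0,0,0,0,0,0]]' 0
python3 -m inch '[[-10,0,0,0,0,0],[-40,0,0,0,0,0],[-80,0,0,0,0,0],[-120,0,0,0,0,0],[-140,0,0,0,0,0],[-140,0,80,0,0,0],[-140,0,130,0,0,0],[-140,0,180,0,0,0],[-140,0,230,0,0,0],[-140,0,260,0,0,0],[-140,0,260,0,0,0],[-140,0,260,0,0,0],[-140,0,260,0,0,0]]'
python3 - <<'E'
from h import *
p,d=arm.capture("top");cv2.imwrite("pics/top6.png",cv2.resize(p[120:220,260:400,::-1],None,fx=5.7,fy=5.7,interpolation=cv2.INTER_CUBIC))
p,d=arm.capture("scene");cv2.imwrite("pics/scene6.png",cv2.resize(p[110:250,200:400,::-1],None,fx=4,fy=4))
E
```

```text
t: 11.45
position: [0.5267, 0.0164, 0.0307]
eef_rot: [1.358, 1.568, -3.075]
contact_force: [-4.1, -1.8, -2.5]
width: 0.208
t: 12.45
position: [0.5278, 0.0165, 0.0312]
eef_rot: [0.457, 1.571, 2.307]
contact_force: [0.3, 0.2, -0.1]
width: 0.997
t: 13.75
position: [0.4563, 0.2657, 0.1714]
eef_rot: [2.895, 1.57, -1.538]
contact_force: [0.1, -0.2, 0.1]
width: 0.999
```

View pics/top6.png

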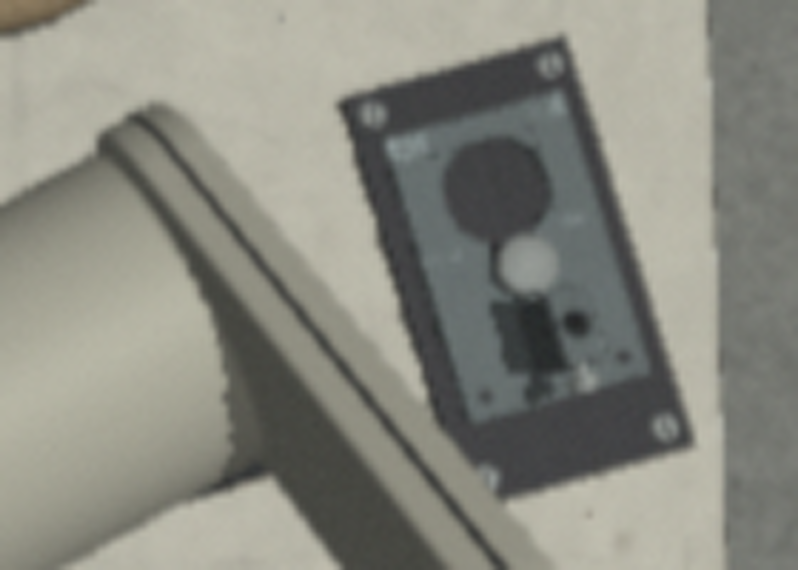

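View pics/scene6.png

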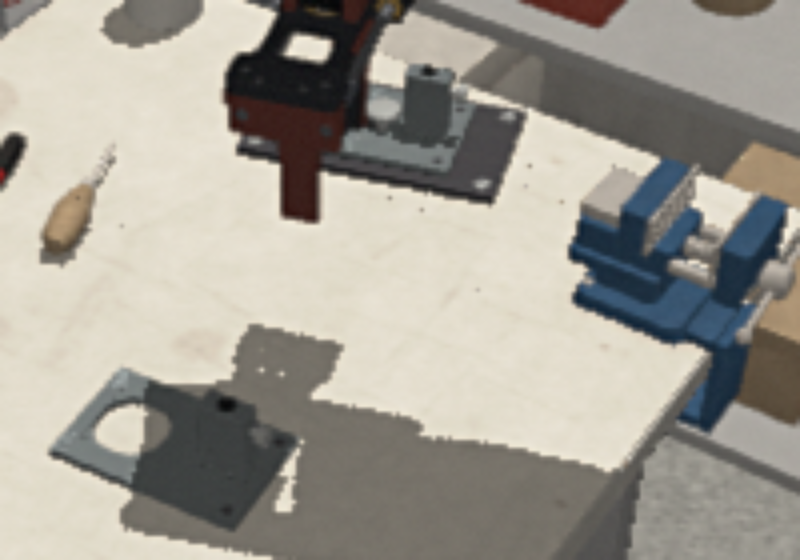

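Run:
```python
from h import *
f=5.7
def W(c,z): return px2w("top",(c[0]+.5)/f-.5+260,(c[1]+.5)/f-.5+120,z)[:2]
def yaw(F,B): d=F-B; return np.degrees(np.arctan2(d[1],d[0]))
a,b,c,d=[W(p,.014) for p in [(385,142),(567,92),(652,376),(475,424)]]
print("bracket yaw L/R",yaw(a,d),yaw(b,c), "lens",np.linalg.norm(a-d),np.linalg.norm(b-c))
B=[W(p,.008) for p in [(340,103),(565,37),(693,442)]]
print("base yaw R",yaw(B[1],B[2]))
h=W((498,188),.014);s=W((528,265),.029);u=np.array([np.cos(np.radians(15.9)),np.sin(np.radians(15.9))])
e=h-s;print("hole-stud along/perp mm",e@u*1e3,(e[1]*u[0]-e[0]*u[1])*1e3)
m=(a+b+c+d)/4+.002*u-.0; e=m-s;print("origin-stud along (want 8), perp",e@u*1e3,(e[1]*u[0]-e[0]*u[1])*1e3)
```

```text
bracket yaw L/R 16.48202638675806 14.958668519867349 lens 0.1356959635444573 0.13638457985468994
base yaw R 15.799888531862814
hole-stud along/perp mm 39.09778764039897 -1.819636958111789
origin-stud along (want 8), perp 7.554538397644597 -1.7611846515452647
```

```bash
python3 -c "
from plant import arm
print(arm.job_done(), arm.read_state()['t'])"
```

```text
the job is handed in; nothing more can be done
the job is handed in; nothing more can be done
```

The keyhole bracket is mounted on the stud, and I handed the job in. The arm's clock read 13.75 s at the last move, plus two camera calls.

I gripped the bracket by its block and lowered the round hole over the head until the force reading showed the foot seated on the base. I slid it along its +x until it stopped against the shank, with the position steady while the force rose to about 14 N. Then I released it and moved the arm clear.

**Last checks from the top picture:**
- **Home position:** the hole centre is about 39 mm from the stud axis, and the bracket origin is 7.6 mm from it. The targets are 38 mm and 8 mm, so both agree within the measuring error.
- **Sideways offset:** about 1.8 mm, inside the slot's 6 mm of play.
- **Lengthwise alignment:** the two bracket edges read 16.5° and 15.0°, averaging 15.7°, against 15.8–15.9° for the base plate.
- **Other bracket:** it did not appear to have moved in the camera views; I did not measure it.

No check failed. The largest outside force I read was about 22 N.

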